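Lock the long stop of the gauge rail

TASK

The stop with the long finger stands where it is wanted on the jig's gauge rail: lock it there by turning its knurled thumbscrew clockwise (seen from above) until it seats, stop when you feel the resistance rise, and let go. Finger-tight is enough, do not force it. Leave the thumbscrew of the short-fingered stop as it is.

Things in the scene. Friction and masses are not known exactly. Their poses are not given: they have to be found in the camera images.
- long_head (a point): Screw to tighten: point on its upright axis, 64 mm above the table. Its head is an upright knurled steel cylinder, 30 mm in diameter, from 44 to 74 mm above the table, slotted on top; grip it across from above, in any direction. It stands on an aluminium stop block (44 x 38 mm, top 40 mm above the table). This stop's flat finger, towards the robot, is 75 mm long. The point turns with the screw.
- long_screw (a joint): Angle of that screw's shank in rad, growing clockwise seen from above. It starts backed off, between 0.05 and 0.65, turns freely (0.04 N m friction) to 1.2, where it seats and can go no further. One grasp is enough; the screw does not rise or sink.
- long_twist (a joint): How far that screw's head is wound up on its shank, in rad, clockwise: about 0.04 while it turns freely, rising once the shank is seated, with 1 N m of resistance per rad. Over 0.45 is forcing it. It springs back to 0 when the head is let go. The head turns by the sum of both angles.
- short_head (a point): The same point (64 mm up) of the other, identical thumbscrew, 110 to 170 mm from the first on the same steel rail; its stop's finger is only 28 mm long. Either stop may be the left one. Leave it alone. The rail's plywood board (12 mm thick, 140 x 260 mm, fixed) lies turned by up to 15 degrees; only the screw heads rise over 40 mm.
- short_screw (a joint): Angle of the short stop's thumbscrew in rad, clockwise seen from above; it stands fully backed off at 0 and shall stay so.

How it is judged (in metres and radians):
At the end, for the whole second after the job is handed in: The long stop's thumbscrew is turned clockwise to its seat (1.2 rad) or at most 0.15 rad short of it, and at rest; the short stop's thumbscrew is within 0.2 rad of where it stood (value of joint long_screw above 1.05 rad and velocity of joint long_screw below 0.05 rad/s and value of joint short_screw below 0.2 rad); the robot touches nothing.
It fails at once if the long stop's thumbscrew is forced: its head wound more than 0.45 rad past the seat (value of joint long_twist above 0.45 rad).
It fails at once if the short stop's thumbscrew is turned by more than 0.2 rad (value of joint short_screw above 0.2 rad).
It also fails if it takes over 48 s, if anything falls off the work surface, if the arm or the gripper's body presses on something with over 40 N, if the wrist force passes 120 N, or if a joint passes its speed limit or range.

ROBOT

A 6-joint arm with a two-finger parallel gripper is mounted at the origin on a cart in front of the work surface, level with it; the furniture and walls round the work are solid. World frame = base frame: x ahead of the robot, y to its left, z up, the work surface at z = 0. Lengths are in mm, angles in rad, forces in N, time in s.
With the tool pointing down it reaches from about 350 to 725 mm from the base axis. Payload 4.3 kg.
Tool frame: the origin (TCP) lies on the front face of the gripper's body, between the roots of the fingers; the fingertips stand 73 mm ahead of it and the grasp point (between the pads) lies 54 mm ahead of it; z points along the fingers, y is the line along which they close (so a half turn about z gives the same grasp; the last joint's range is limited). The gripper opens to 85 mm and grips with 20 to 120 N. Pads are 22 mm wide; open, the fingers measure 114 mm over their backs; the gripper's body (76 mm by 85 mm) begins 54 mm behind the grasp point. The pads swing forward as they close: fully open they stand 13 mm farther back than shut.
Start: joints at [-1.308, 0.377, 0.081, 1.274, 0, 1.46], TCP at [209.44, -535.531, 303.929] pointing down, gripper open.
Joint ranges: [-2.72, 2.72], [-0.84, 1.66], [-1.02, 1.22], [-1.77, 2.12], [-1.37, 1.28], [-3.14, 3.14]. Speed limits (rad/s): [2.57, 2.57, 3.14, 3.14, 3.14, 3.14].

INTERFACE

Orientations are given as a unit quaternion [w, x, y, z].
In Python, from workcell import env gives the robot as it stands. The module is installed in compiled form; this text tells all that it offers.
- The arm moves only by the tool play_rows, never from a script. Its argument "steps" is a list of rows, each a list of 5 numbers: the finger opening in mm, from 0 to 85.4, then the shift along the world's x, y, z in mm, then the turn about the world's z in degrees. In form: [[gripper, dx, dy, dz, yaw], ...]. A call has 1 to 5 rows; each row is the pose to reach, as a shift and turn from the pose commanded when the call began; what a row does not reach only later rows make up. A row lasts 1/8 s, in which the tool goes at most 62.5 mm and 10.7 degrees, less where a joint would pass 70% of its speed; a pose out of reach is approached as far as the arm can. A call with a gripper value outside its range is refused whole. The fingers move at their own pace and stop on an object; "newtons" is the grip in N (left out, the last holds). Time passes only in rows, so rows that repeat a pose let the fingers close. It gives the time, the measured TCP pose, the force, the opening and the grip force at its end, in the units of the state.
- env.read_state(): the state, without advancing time (a new reading comes with each control period).
- env.capture(name): name is "scene" or "top"; returns (picture, depth): 420x560x3 uint8, red, green, blue; 420x560 float32, mm along the optical axis (not along the pixel's ray), 0 where there is no reading.
- env.camera_info(name): a dict with "camera_matrix" (3x3 intrinsics, pixels), "pose" (4x4, takes a point from camera to world coordinates). Camera axes: x right, y up, looking along -z (the intrinsics and any distortion apply to the point x, -y, -z); pixel columns grow to the right and rows downward; lengths in mm; the calibration is good to about 2 mm. A picture is of the moment at which its call begins. camera_info takes no time and is no camera call.
- env.sign_off(): hands the job in; it is judged then, once.
The state is a dict: "t": time; "joint_pos": joint angles; "qvel": joint speeds; "joint_efforts": joint torques, N m; "tcp_pos": TCP position; "eef_rot": TCP orientation; "wrist_force": force on the tool from outside, world axes, zero at the start; "wrist_torque": the same for the moment, N m; "grip_width": finger opening in mm; "finger_force": force on a finger pad.
Only numpy, scipy, OpenCV 4.12 (cv2) and the standard library are available. Lean on these libraries where they do the work, as an engineer would, in place of code of your own. Each camera call takes 0.05 s, during which the arm holds its last target. There are 200 camera calls.

## Working session

There is one attempt and no reset: what is moved stays moved. The work goes in short steps, Python scripts to look and compute and a tool call to move; the robot and the scene stay as the last step left them, time stands still between calls to the robot, and variables do not carry over. Pictures are saved under pics/ and viewed, at most 10 in all, crops included, and the job is handed in when it is done.

Besides the shell and the picture viewer there is one more tool, called after "Emit:" as name([rows], argument=value, ...), one row to a line, values as JSON. play_rows: Moves the arm, as the interface text tells. Its arguments: {"type":"object","properties":{"steps":{"type":"array","items":{"type":"array","items":{"type":"number"}}},"newtons":{"type":"number"}},"required":["steps"]}

```bash
mkdir -p pics
python3 - <<'E'
from workcell import env
import cv2,numpy as np
for n in("top","scene"):
    p,d=env.capture(n); cv2.imwrite(f"pics/{n}0.png",p[:,:,::-1]); np.save(f"{n}_d.npy",d)
    i=env.camera_info(n); print(n,np.round(i["camera_matrix"],1).tolist(),np.round(i["pose"],3).tolist(),[k for k in i])
s=env.read_state(); print(s)
E
```

```text
top [[476.7, 0.0, 281.5], [0.0, 476.7, 195.1], [0.0, 0.0, 1.0]] [[-0.026, 0.97, -0.242, 427.363], [-1.0, -0.026, 0.002, -97.38], [-0.004, 0.242, 0.97, 911.257], [0.0, 0.0, 0.0, 1.0]] ['camera_matrix', 'pose']
scene [[388.9, 0.0, 279.2], [0.0, 388.9, 212.3], [0.0, 0.0, 1.0]] [[0.824, 0.359, -0.438, 270.252], [-0.567, 0.546, -0.617, -648.793], [0.017, 0.757, 0.653, 644.369], [0.0, 0.0, 0.0, 1.0]] ['camera_matrix', 'pose']
{'t': 0.1, 'joint_pos': array([-1.30834375e+00,  3.78002513e-01,  7.97605136e-02,  1.27437773e+00,
        4.22261775e-06,  1.46046224e+00]), 'qvel': array([ 0.0010621 , -0.00336268,  0.00250451,  0.00183259,  0.00065487,
        0.00135204]), 'joint_efforts': array([ 8.31879715e-04, -4.64693642e+01,  2.70582247e+01,  1.20460871e-02,
       -4.46084266e-05,  4.44659861e-06]), 'tcp_pos': array([ 209.29349328, -535.07651063,  303.04742134]), 'eef_rot': array([-9.09227907e-04,  9.82678590e-01,  1.85315831e-01, -6.71714235e-05]), 'wrist_force': array([ 0.47604031, -0.48766175,  0.20780866]), 'wrist_torque': array([-0.00958324,  0.01320956, -0.04430317]), 'finger_force': 0.0, 'grip_width': 85.46939114596434}
```

View pics/top0.png

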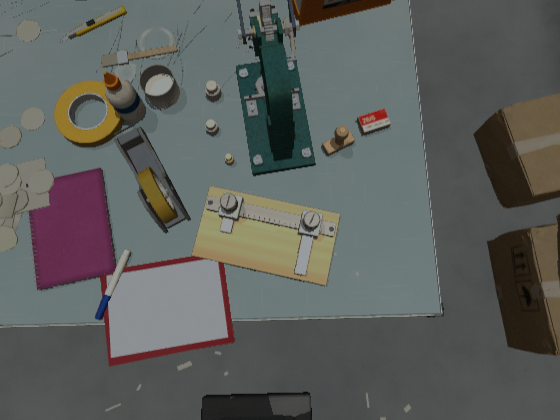

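View pics/scene0.png

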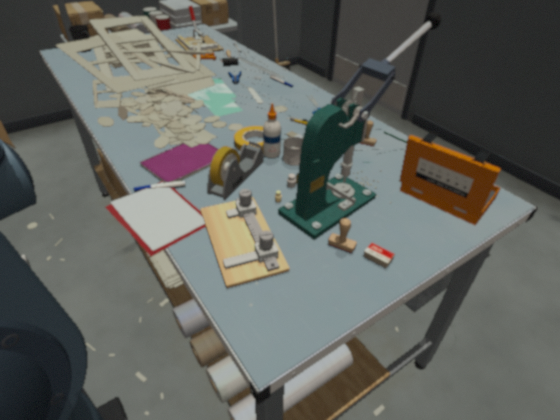

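The top view shows the long-finger stop on the right with its screw head near (312,219). The short-finger stop is on the left, near (229,203), and the tall green press stands behind them. Next I'll measure the heads.

```bash
cat > h.py <<'E'
from workcell import env
import cv2,numpy as np
def ray(n,u,v,z):
    i=env.camera_info(n);K=i["camera_matrix"];P=np.array(i["pose"])
    d=P[:3,:3]@np.array([(u-K[0][2])/K[0][0],-(v-K[1][2])/K[1][1],-1]);o=P[:3,3]
    return o+d*(z-o[2])/d[2]
def cloud(n,d):
    i=env.camera_info(n);K=i["camera_matrix"];P=np.array(i["pose"])
    v,u=np.mgrid[:420,:560]
    c=np.stack([(u-K[0][2])/K[0][0]*d,-(v-K[1][2])/K[1][1]*d,-d],-1)
    return c@P[:3,:3].T+P[:3,3]
E
python3 - <<'E'
from h import *
for n in("top","scene"):
    X=cloud(n,np.load(n+"_d.npy")); z=X[...,2]
    print(n,"table z",np.median(z[180:200,340:400]) if n=="top" else "")
    m=((z>62)&(z<84)&(X[...,0]>250)&(X[...,0]<520)&(np.abs(X[...,1]+90)<150)).astype(np.uint8)
    k,l,st,c=cv2.connectedComponentsWithStats(m)
    for j in range(1,k):
        if st[j,4]>25:
            print(st[j],c[j].round(1),np.median(X[l==j],0).round(1),ray(n,*c[j],74).round(1))
    # tall things
    m=(z>100)&(X[...,0]>250)&(X[...,0]<800)&(np.abs(X[...,1]+100)<250)
    print("tall",m.sum(),X[m].min(0).round(),X[m].max(0).round())
p=cv2.imread("pics/top0.png")[165:295,180:350]
q=cv2.imread("pics/scene0.png")[175:290,190:300]
a=cv2.resize(p,(680,520),interpolation=3);cv2.imwrite("pics/c1.png",a)
E
```

```text
top table z -0.823492327378176
tall 4148 [ 427. -125.  100.] [800. 150. 911.]
scene table z 
tall 2963 [ 602. -129.  100.] [800. 146. 286.]
```

View pics/c1.png

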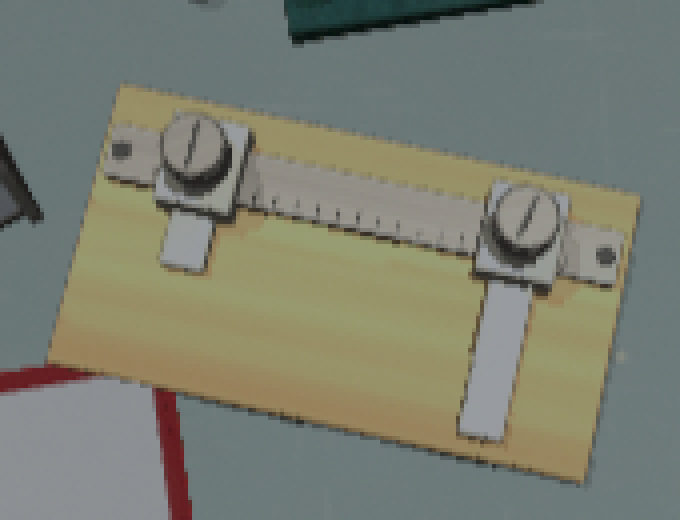

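The crop shows the long stop's head top centred at crop (527,218), full-image (311.4,219.1). The short one is at crop (194,145), full-image (228.1,200.9). Both slots are visible. I'll cross-check with the scene view.

Run:
```python
from h import *
for nm,u,v in(("long",311.4,219.1),("short",228.1,200.9)):
    print(nm,ray("top",u,v,74).round(1))
print("slot", (ray("top",180+515/4,165+236/4,74)-ray("top",180+539/4,165+197/4,74)).round(1))
print("scene", ray("scene",265,237,74).round(1),ray("scene",245,196,74).round(1))
q=cv2.imread("pics/scene0.png")[170:300,190:320]
cv2.imwrite("pics/c2.png",cv2.resize(q,(600,600),interpolation=3))
```

```text
long [ 590.1 -151.6   74. ]
short [627.6  -2.7  74. ]
slot [-17.4  11.5   0. ]
scene [ 583.3 -158.5   74. ] [618.8 -17.1  74. ]
```

View pics/c2.png

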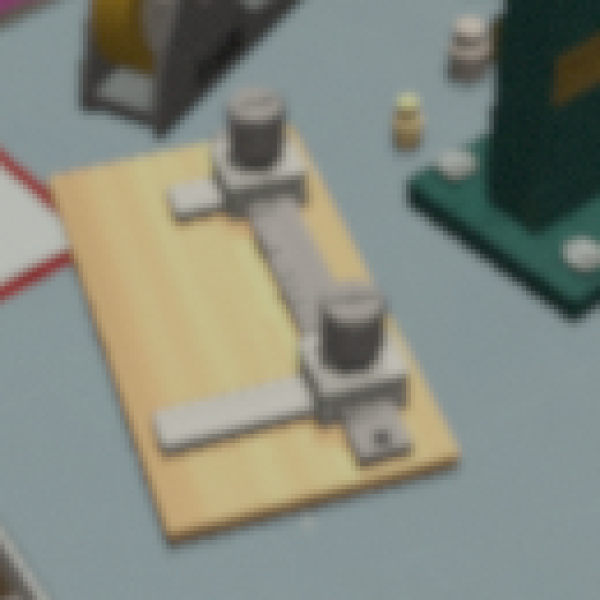

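The scene crop shows the long head top centred at crop (352,300), full-image (266.3,235), and nothing is near it on the robot's side. I'll triangulate, then move.

Run:
```python
from h import *
print("scene", ray("scene",266.3,234.8,74).round(1), ray("scene",190+255*130/600,170+103*130/600,74).round(1))
X=cloud("top",np.load("top_d.npy"));m=(X[...,2]>45)&(X[...,2]<300)&(X[...,0]>520)&(X[...,0]<760)&(X[...,1]<-40)&(X[...,1]>-260)
print(m.sum(),X[m].min(0),X[m].max(0))
```

```text
scene [ 589.1 -154.5   74. ] [626.5  -5.3  74. ]
2382 [ 574.44196595 -228.0828025    45.48379901] [759.91584052 -74.22635507 279.30297522]
```

Emit:
play_rows([
  [85,40,40,0,10],
  [85,80,80,0,20],
  [85,120,120,0,30],
  [85,160,160,0,40],
  [85,200,200,0,50],
])

```text
t: 0.72
tcp_pos: [410.3, -333.9, 303.6]
eef_rot: [-0.0, 0.811, 0.586, -0.0]
wrist_force: [0.6, -1.1, -0.4]
grip_width: 85.0
finger_force: 0.0
```

Emit:
play_rows([
  [60,40,40,0,10],
  [60,80,80,0,20],
  [60,120,120,0,30],
  [60,160,160,0,40],
  [60,180,182,-40,43],
])

```text
t: 1.35
tcp_pos: [593.0, -151.9, 266.1]
eef_rot: [0.003, 0.54, 0.842, 0.001]
wrist_force: [0.8, -1.3, -1.0]
grip_width: 60.0
finger_force: 0.0
```

Emit:
play_rows([
  [60,0,0,-30,0],
  [60,0,0,-60,0],
  [60,0,0,-60,0],
])

```text
t: 1.72
tcp_pos: [587.3, -152.5, 200.8]
eef_rot: [-0.003, 0.542, 0.84, -0.001]
wrist_force: [-0.4, 0.8, 0.9]
grip_width: 60.1
finger_force: 0.0
```

Run:
```python
from h import *
s=env.read_state();print(s["t"],s["tcp_pos"],s["joint_pos"],s["eef_rot"],s["wrist_torque"],s["grip_width"])
p,_=env.capture("top");q,_=env.capture("scene")
a=np.hstack([cv2.resize(p[140:300,200:400],(400,320)),cv2.resize(q[140:300,180:380],(400,320))])
cv2.imwrite("pics/c3.png",a[:,:,::-1])
```

```text
1.725 [ 587.31729564 -152.54107644  200.80935039] [-3.58642150e-01  4.91792577e-01 -1.22696631e-02  1.07373546e+00
  6.15242198e-05  7.86709539e-01] [-3.42733745e-03  5.41879680e-01  8.40448783e-01 -7.13496254e-04] [0.00804506 0.03580721 0.07587449] 60.064048367464515
```

View pics/c3.png

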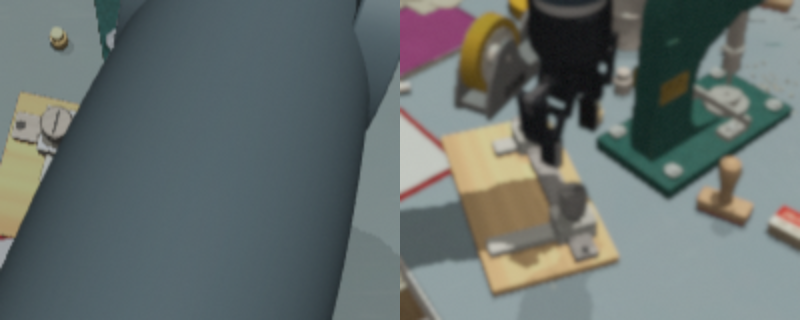

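The scene half shows the fingertips near (256,221) and (272,205), above and behind the head, which is what their height would give. The top view is blocked by the arm. I'll check by projection.

Run:
```python
from h import *
i=env.camera_info("scene");K=np.array(i["camera_matrix"]);P=np.array(i["pose"])
def proj(X):
    c=P[:3,:3].T@(np.array(X)-P[:3,3]);return (K[0,0]*c[0]/-c[2]+K[0,2],K[1,1]*-c[1]/-c[2]+K[1,2])
from scipy.spatial.transform import Rotation as R
q=env.read_state();w,x,y,z=q["eef_rot"];M=R.from_quat([x,y,z,w]).as_matrix();print(M.round(2),q["tcp_pos"])
for yy in(-36,0,36): print(yy,proj(q["tcp_pos"]+M@[0,yy,69]))
```

```text
[[-0.41  0.91 -0.  ]
 [ 0.91  0.41  0.  ]
 [ 0.   -0.   -1.  ]] [ 589.33253711 -153.56953614  204.30840655]
-36 (np.float64(255.96790976672466), np.float64(222.70386883842062))
0 (np.float64(265.9724526497), np.float64(212.44952126019962))
36 (np.float64(275.38933421656725), np.float64(202.7975083877353))
```

The projection agrees. Descend slowly, then close gently.

Emit:
play_rows([
  [60,0,0,-30,0],
  [60,0,0,-60,0],
  [60,0,0,-75,0],
  [60,0,0,-87,0],
  [60,0,0,-87,0],
], newtons=40)

```text
t: 2.45
tcp_pos: [589.4, -153.6, 116.9]
eef_rot: [-0.0, 0.542, 0.84, 0.0]
wrist_force: [-0.3, 0.0, -0.2]
grip_width: 60.3
finger_force: 0.0
```

Run:
```python
from h import *
q,_=env.capture("scene")
cv2.imwrite("pics/c4.png",cv2.resize(q[150:280,200:330],(600,600),interpolation=3)[:,:,::-1])
```

```text
(no output)
```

View pics/c4.png

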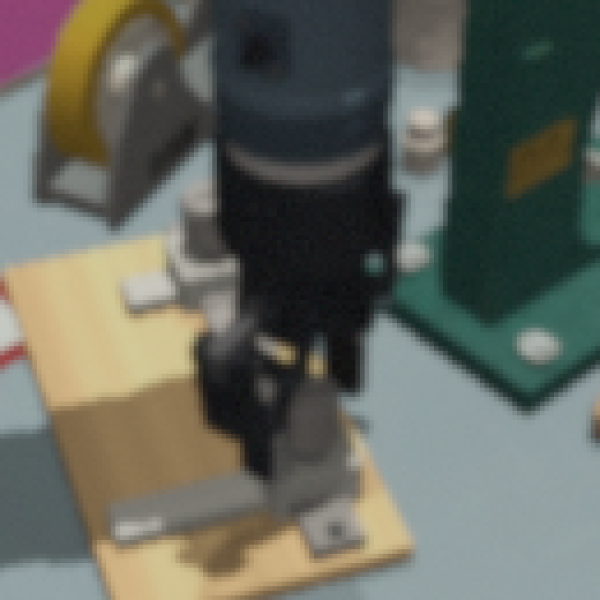

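The fingers straddle the long head, which is at crop (310,420) with the tips either side. Close on it.

Emit:
play_rows([
  [36,0,0,0,0],
  [32,0,0,0,0],
  [30,0,0,0,0],
  [25,0,0,0,0],
  [20,0,0,0,0],
], newtons=40)

```text
t: 3.12
tcp_pos: [590.7, -153.5, 118.1]
eef_rot: [0.001, 0.542, 0.84, 0.001]
wrist_force: [2.3, 2.8, 6.0]
grip_width: 28.5
finger_force: 39.2
```

Emit:
play_rows([
  [20,0,0,0,0],
  [20,0,0,0,0],
])

```text
t: 3.38
tcp_pos: [590.8, -153.5, 118.1]
eef_rot: [0.001, 0.542, 0.84, 0.001]
wrist_force: [2.6, 2.4, 5.7]
grip_width: 28.5
finger_force: 39.2
```

```bash
cat > s.py <<'E'
from h import *
s=env.read_state();w,x,y,z=s["eef_rot"]
print(s["t"],s["tcp_pos"].round(1),"yaw",np.degrees(2*np.arctan2(y,x)).round(2),"F",s["wrist_force"].round(2),"T",s["wrist_torque"].round(3),"j6",s["joint_pos"][5].round(3),s["joint_efforts"][5].round(3),s["grip_width"],s["finger_force"])
E
python3 s.py
```

```text
3.375 [ 590.8 -153.5  118.1] yaw 114.38 F [2.59 2.44 5.72] T [ 0.471 -0.556  0.001] j6 0.787 0.001 28.493546837839034 39.23946261405945
```

Emit:
play_rows([
  [20,1,0,1,-4],
  [20,1,0,1,-8],
  [20,1,0,1,-8],
])

```text
t: 3.75
tcp_pos: [590.8, -153.5, 118.1]
eef_rot: [0.0, 0.599, 0.801, 0.0]
wrist_force: [2.2, 1.6, 1.4]
grip_width: 29.0
finger_force: 39.6
```

```bash
python3 s.py
```

```text
3.75 [ 590.8 -153.5  118.1] yaw 106.42 F [2.21 1.64 1.43] T [ 0.258 -0.545  0.068] j6 0.926 0.173 28.983472321549584 39.6313351392746
```

Emit:
play_rows([
  [20,0,0,0,-4],
  [20,0,0,0,-8],
  [20,0,0,0,-8],
])

```text
t: 4.12
tcp_pos: [590.7, -153.5, 118.1]
eef_rot: [0.0, 0.653, 0.757, 0.0]
wrist_force: [2.6, 0.8, 2.6]
grip_width: 29.1
finger_force: 39.7
```

```bash
python3 s.py
```

```text
4.125 [ 590.7 -153.5  118.1] yaw 98.47 F [2.64 0.78 2.63] T [ 0.313 -0.571  0.087] j6 1.065 0.168 29.074597779934592 39.67552721500397
```

The slot comparison suggests about 46° in total, and 16° is done. I'll continue in small steps and watch the torque.

Emit:
play_rows([
  [20,0,0,0,-4],
  [20,0,0,0,-8],
  [20,0,0,0,-8],
])

```text
t: 4.5
tcp_pos: [590.6, -153.5, 118.1]
eef_rot: [0.0, 0.704, 0.71, 0.0]
wrist_force: [2.5, 1.1, 3.8]
grip_width: 28.9
finger_force: 39.7
```

```bash
python3 s.py
```

```text
4.5 [ 590.6 -153.5  118.1] yaw 90.49 F [2.51 1.07 3.78] T [ 0.315 -0.491  0.003] j6 1.204 0.166 28.936972692349617 39.73926544189453
```

Emit:
play_rows([
  [20,0,0,0,-4],
  [20,0,0,0,-8],
  [20,0,0,0,-8],
])

```text
t: 4.88
tcp_pos: [590.5, -153.6, 118.1]
eef_rot: [0.0, 0.752, 0.659, 0.0]
wrist_force: [1.9, 1.9, 4.2]
grip_width: 28.9
finger_force: 39.8
```

```bash
python3 s.py
```

```text
4.875 [ 590.5 -153.6  118.1] yaw 82.5 F [1.93 1.92 4.23] T [ 0.325 -0.407  0.035] j6 1.343 0.165 28.946280275040365 39.800711274147034
```

Emit:
play_rows([
  [20,0,0,0,-3],
  [20,0,0,0,-5],
  [20,0,0,0,-5],
])

```text
t: 5.25
tcp_pos: [590.5, -153.5, 118.1]
eef_rot: [0.0, 0.78, 0.625, 0.0]
wrist_force: [2.1, 1.4, 5.2]
grip_width: 28.7
finger_force: 39.9
```

```bash
python3 s.py
```

```text
5.25 [ 590.5 -153.5  118.1] yaw 77.43 F [2.14 1.43 5.17] T [ 0.319 -0.339  0.027] j6 1.432 0.099 28.72343665530671 39.85728085041046
```

Emit:
play_rows([
  [20,0,0,0,-3],
  [20,0,0,0,-5],
  [20,0,0,0,-5],
])

```text
t: 5.62
tcp_pos: [590.4, -153.5, 118.1]
eef_rot: [0.0, 0.807, 0.591, 0.0]
wrist_force: [0.8, 1.2, 5.2]
grip_width: 28.8
finger_force: 39.9
```

```bash
python3 s.py
```

```text
5.625 [ 590.4 -153.5  118.1] yaw 72.43 F [0.79 1.17 5.17] T [ 0.292 -0.308 -0.025] j6 1.519 0.088 28.838836787786644 39.90554094314575
```

Emit:
play_rows([
  [20,0,0,0,-4],
  [20,0,0,0,-4],
])

```text
t: 5.88
tcp_pos: [590.3, -153.5, 118.1]
eef_rot: [0.0, 0.827, 0.562, -0.0]
wrist_force: [1.4, 1.1, 5.0]
grip_width: 28.5
finger_force: 39.9
```

```bash
python3 s.py
```

```text
5.875 [ 590.3 -153.5  118.1] yaw 68.42 F [1.36 1.1  4.98] T [ 0.328 -0.279  0.06 ] j6 1.589 0.135 28.534684586278793 39.94652330875397
```

Emit:
play_rows([
  [20,0,0,0,-4],
  [20,0,0,0,-4],
])

```text
t: 6.12
tcp_pos: [590.3, -153.5, 118.1]
eef_rot: [-0.0, 0.846, 0.533, -0.0]
wrist_force: [1.2, 2.0, 5.0]
grip_width: 28.9
finger_force: 40.0
```

```bash
python3 s.py
```

```text
6.125 [ 590.3 -153.5  118.1] yaw 64.41 F [1.19 2.   5.03] T [ 0.332 -0.276  0.064] j6 1.659 0.136 28.860018477680146 39.967233538627625
```

```bash
cat > a.py <<'E'
from h import *
T=[]
for k in range(5):
    env.capture("top");s=env.read_state();T.append([s["wrist_torque"][2],s["joint_efforts"][5]])
w,x,y,z=s["eef_rot"];print(s["t"],"yaw",np.degrees(2*np.arctan2(y,x)).round(2),np.mean(T,0).round(3),np.std(T,0).round(3))
E
python3 a.py
```

```text
6.375 yaw 64.43 [0.035 0.04 ] [0.037 0.007]
```

Emit:
play_rows([
  [20,0,0,0,-4],
  [20,0,0,0,-4],
])

```text
t: 6.62
tcp_pos: [590.3, -153.5, 118.1]
eef_rot: [-0.0, 0.864, 0.503, -0.0]
wrist_force: [1.3, 1.6, 6.3]
grip_width: 29.0
finger_force: 40.0
```

```bash
python3 a.py
```

```text
6.875 yaw 60.44 [0.033 0.04 ] [0.029 0.007]
```

Once settled, joint 6 effort reads the screw torque cleanly: 0.04 N m, still turning freely.

Emit:
play_rows([
  [20,0,0,0,-4],
  [20,0,0,0,-4],
])

```text
t: 7.12
tcp_pos: [590.2, -153.4, 118.1]
eef_rot: [-0.0, 0.881, 0.473, -0.0]
wrist_force: [-0.4, 2.2, 5.5]
grip_width: 29.1
finger_force: 40.0
```

```bash
python3 a.py
```

```text
7.375 yaw 56.44 [0.021 0.041] [0.021 0.007]
```

Emit:
play_rows([
  [20,0,0,0,-4],
  [20,0,0,0,-4],
])

```text
t: 7.62
tcp_pos: [590.2, -153.4, 118.1]
eef_rot: [-0.0, 0.897, 0.442, -0.0]
wrist_force: [0.8, 2.5, 5.2]
grip_width: 28.8
finger_force: 40.0
```

```bash
python3 a.py
```

```text
7.875 yaw 52.45 [0.091 0.102] [0.03  0.007]
```

The torque is rising. One more step to confirm.

Emit:
play_rows([
  [20,0,0,0,-4],
  [20,0,0,0,-4],
])

```text
t: 8.12
tcp_pos: [590.1, -153.4, 118.1]
eef_rot: [-0.0, 0.912, 0.41, -0.0]
wrist_force: [0.3, 2.2, 6.2]
grip_width: 29.1
finger_force: 40.1
```

```bash
python3 a.py
```

```text
8.375 yaw 48.46 [0.18  0.169] [0.016 0.007]
```

Emit:
play_rows([
  [20,0,0,0,-3],
  [20,0,0,0,-3],
])

```text
t: 8.62
tcp_pos: [590.1, -153.3, 118.1]
eef_rot: [-0.0, 0.922, 0.386, -0.0]
wrist_force: [0.1, 2.2, 6.9]
grip_width: 28.5
finger_force: 40.1
```

```bash
python3 a.py
```

```text
8.875 yaw 45.47 [0.218 0.219] [0.032 0.006]
```

The slope is 1 N m/rad, so the screw is seated with about 0.22 rad of wind-up. Relax the wind-up, open and retreat straight up.

Emit:
play_rows([
  [20,0,0,0,6],
  [20,0,0,0,11],
  [40,0,0,0,11],
  [60,0,0,0,11],
  [60,0,0,0,11],
])

```text
t: 9.5
tcp_pos: [589.7, -153.6, 117.2]
eef_rot: [-0.0, 0.882, 0.472, -0.001]
wrist_force: [0.4, 0.4, 0.2]
grip_width: 60.1
finger_force: 0.0
```

Emit:
play_rows([
  [60,0,0,0,0],
  [60,0,0,20,0],
  [60,0,0,60,0],
  [60,0,0,110,0],
  [60,0,0,160,0],
])

```text
t: 10.12
tcp_pos: [590.1, -153.5, 279.3]
eef_rot: [-0.0, 0.882, 0.472, -0.0]
wrist_force: [1.1, -1.4, 0.4]
grip_width: 60.1
finger_force: 0.0
```

Emit:
play_rows([
  [60,-20,-50,0,0],
  [60,-50,-100,0,0],
  [60,-80,-150,0,0],
  [60,-110,-200,0,0],
  [60,-110,-200,0,0],
])

```text
t: 10.75
tcp_pos: [478.2, -356.9, 277.8]
eef_rot: [0.0, 0.883, 0.469, -0.0]
wrist_force: [0.6, 0.6, -0.2]
grip_width: 60.2
finger_force: 0.0
```

```bash
python3 s.py
python3 - <<'E'
from h import *
p,_=env.capture("top");cv2.imwrite("pics/c5.png",cv2.resize(p[165:295,180:350],(680,520),interpolation=3)[:,:,::-1])
E
```

```text
10.75 [ 478.2 -356.9  277.8] yaw 55.99 F [ 0.59  0.57 -0.18] T [ 0.032 -0.036 -0.036] j6 1.417 -0.151 60.2077424848888 0.0
```

View pics/c5.png

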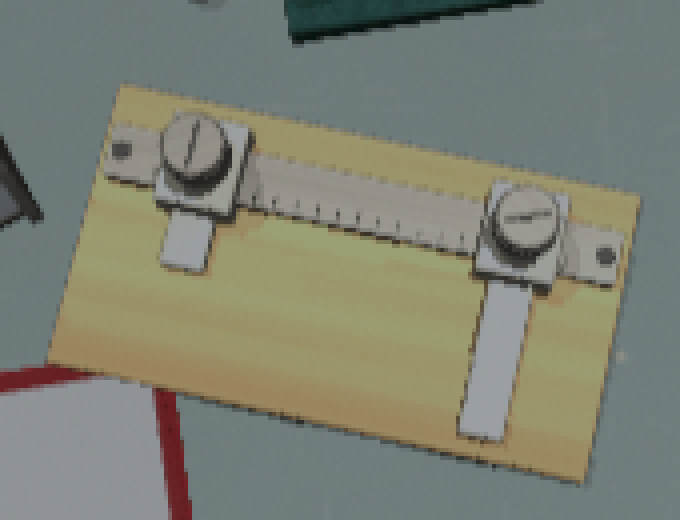

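The long slot at crop (527,216) is now nearly horizontal, about 70° (1.2 rad) clockwise of the untouched short slot at (194,145). The screw is seated, so I'll hand in.

```bash
python3 -c "
from workcell import env
print(env.sign_off())"
```

```text
the job is handed in; nothing more can be done
None
```

The long stop's thumbscrew is turned clockwise to its seat: torque rose from 0.04 to about 0.22 N m, then I let go. The short stop's screw was not touched, and the job was handed in at about 11 s with the arm clear; no verdict was returned.

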